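# Plug a canister and switch on its leak test

## Task

Get the canister in the tilted cradle ready for its leak test: push the smaller of the two tapered rubber plugs fully home into the canister's neck, so that its collar sits flush on the rim. Then flip the lever on top of the grey test box from off (leaning to the robot's side) all the way over to on, and leave the plug seated. Do not disturb the other plug or the other things on the bench.

Things in the scene. Friction and masses are not known exactly. Their poses are not given: they have to be found in the camera images.
- plug: the smaller black rubber plug, standing on its narrow end, 90 mm tall: taper 34 mm diameter at the foot to 44 mm at 40 mm height, then a collar 58 mm diameter from 40 to 47 mm, then an upright round handle 26 mm diameter from 47 to 90 mm. Origin at the centre of the foot, z along the axis towards the handle. About 0.14 kg
- plug_collar (a point): point on the plug's axis at the underside of its collar, 40 mm above its foot
- big_plug: the other, larger black rubber plug, same shape and height (taper 52 to 64 mm, collar 80 mm, handle 26 mm diameter): too big for the neck, to be left alone. Origin at the centre of its foot
- canister: bare metal canister fixed in a cradle, its axis tilted 30 degrees from vertical towards the robot's side. Body 100 mm diameter and 90 mm long, a shoulder, then a round neck 58 mm outside, 47 mm inside, 50 mm deep, open at the top. Origin at the centre of its bottom, z along its axis out of the mouth, which lies 165 mm along z. The mouth is about 0.19 m above the bench
- neck_mouth (a point): centre of the neck's mouth, level with the rim; axes as canister (z out of the neck). The collar's underside comes to rest here
- test_box: grey box fixed on the bench, 130 x 90 x 70 mm (x, y, z), with a round gauge on its front (-x) face and a lever on top. Origin at the centre of its underside; the lever swings in its x-z plane about a pivot on its z axis 78 mm above the origin. Low steel cheeks stand 27 mm either side of the lever on the box (50 mm long, up to 18 mm above the box top)
- lever (a joint): lever angle in rad: 0 = off, leaning 0.5 rad from vertical to the box's -x side; 1.0 = on, leaning 0.5 rad to its +x side. Its weighted ball makes it fall to the nearer end; about 2 N at the ball moves it
- lever_tip (a point): centre of the 28 mm black ball at the end of the lever, 100 mm from the pivot; the rod is 12 mm thick
- screwdriver: black-handled screwdriver lying on the bench, leave alone
- wrench: steel wrench lying on the bench, leave alone
- mug: white mug, 90 mm tall, leave alone
- tape: grey ring-shaped roll, 100 mm diameter and 25 mm high, leave alone
- bottle: white bottle, 170 mm tall, leave alone
- meter: hand-held meter lying on the bench, 160 x 85 x 45 mm, leave alone
- carton: cardboard carton, 160 x 130 x 90 mm, leave alone
Things that resemble listed ones, but are neither listed nor needed, are in the scene too. Leave any purple look-alike of the plug alone.

How it is judged:
By the outcome, as a careful person would: the job done as asked, in the order asked, and still so for the second after the job is handed in, with the robot touching nothing.
It also fails if it takes over 61 s, if anything falls off the work surface, if the arm or the gripper's body presses on something with over 40 N, if the wrist force passes 120 N, or if a joint passes its speed limit or range.

## Robot

A 7-joint arm with a two-finger parallel gripper is mounted at the origin on the work surface. World frame = base frame: x ahead of the robot, y to its left, z up, the work surface at z = 0. Lengths are in m, angles in rad, forces in N, time in s.
With the tool pointing down it reaches from about 0.425 to 0.875 m from the base axis. Payload 8.4 kg.
Tool frame: the origin (TCP) lies where the fingers leave the gripper's body, on its centre line; the fingertips stand 70 mm ahead of it and the grasp point (between the pads) lies 51 mm ahead of it; z points along the fingers, y is the line along which they close (so a half turn about z gives the same grasp; the last joint's range is limited). The gripper opens to 87 mm and grips with 3 to 60 N. Pads are 19 mm wide; open, the fingers measure 117 mm over their backs; the gripper's body (75 mm by 190 mm) begins 51 mm behind the grasp point.
Start: joints at [-1.432, 0.333, 0.04, 1.465, -0.013, 1.343, -0.059], TCP at [0.153, 0.632, 0.292] pointing down, gripper open.
Joint ranges: [-2.58, 2.58], [-0.38, 2.09], [-1.3, 1.39], [0.25, 2.4], [-1.5, 4.64], [0.08, 2.09], [-2.65, 2.65]. Speed limits (rad/s): [2.22, 2.22, 2.79, 2.79, 3.14, 3.14, 3.14].

## Interface

Orientations are given as a rotation vector (axis times angle).
In Python, from station import robot gives the robot as it stands. The module is installed in compiled form; this text tells all that it offers.
- The arm moves only by the tool jog_arm, never from a script. Its argument "moves" is a list of rows, each an object with "xyz": the shift along the tool's x, y, z in mm, a list of three; "yaw": the turn about the tool's z in rad. A call has 1 to 12 rows; each row is the pose to reach, as a shift and turn from the pose commanded when the call began, along the tool's axes at that moment; what a row does not reach only later rows make up. A row lasts 1/8 s, in which the tool goes at most 62.5 mm and 10.7 degrees, less where a joint would pass 70% of its speed; a pose out of reach is approached as far as the arm can. A call with a gripper value outside its range is refused whole. "fingers" is the closure, from -1 (fully open) to 1 (shut), set as the call begins (left out, the last holds). The fingers move at their own pace and stop on an object; "squeeze" is the grip in N (left out, the last holds). Time passes only in rows, so rows that repeat a pose let the fingers close. It gives the time, the measured TCP pose, the force, the opening and the grip force at its end, in the units of the state.
- robot.observe(): the state, without advancing time (a new reading comes with each control period).
- robot.snapshot(name): name is "scene" or "side" or "wrist"; returns a dict with "pixels" (480x640x3 uint8, red, green, blue), "z_map" (480x640 float32, m along the optical axis (not along the pixel's ray), 0 where there is no reading), "camera_matrix" (3x3 intrinsics, pixels), "k1" (the pictures are not rectified: a ray, as slopes to the right and down, at radius r is drawn at 1 + k1 r^2 times it, then the intrinsics apply), "world_from_camera" (4x4, takes a point from camera to world coordinates); the wrist camera has in their place "hand_eye" (4x4, takes a point from camera to tool coordinates, whose origin is the TCP and whose axes are the flange's). Camera axes: x right, y down, z forward; pixel columns grow to the right and rows downward; lengths in m; the calibration is good to about 2 mm. A picture is of the moment at which its call begins: read the wrist's pose just before it.
- robot.sign_off(): hands the job in; it is judged then, once.
The state is a dict: "time_s": time; "joint_pos": joint angles; "dq": joint speeds; "tau": joint torques, N m; "position": TCP position; "tool_rot": TCP orientation; "wrist_force": force on the tool from outside, world axes, zero at the start; "torque": the same for the moment, N m; "width": finger opening in m; "grip_force": force on a finger pad.
Only numpy, scipy, OpenCV 4.12 (cv2) and the standard library are available. Lean on these libraries where they do the work, as an engineer would, in place of code of your own. Each camera call takes 0.05 s, during which the arm holds its last target. There are 200 camera calls.

## Working session

There is one attempt and no reset: what is moved stays moved. The work goes in short steps, Python scripts to look and compute and a tool call to move; the robot and the scene stay as the last step left them, time stands still between calls to the robot, and variables do not carry over. Pictures are saved under pics/ and viewed, at most 10 in all, crops included, and the job is handed in when it is done.

Besides the shell and the picture viewer there is one more tool, called by a JSON object that holds its "fn" and its "kwargs". jog_arm: Moves the arm, as the interface text tells. Its arguments: {"type":"object","properties":{"moves":{"type":"array"},"fingers":{"type":"number"},"squeeze":{"type":"number"}},"required":["moves"]}

```bash
mkdir -p pics; cat > h.py <<'E'
import numpy as np, cv2
from station import robot
from scipy.spatial.transform import Rotation as R
def cloud(s,T=None):
    K=s["camera_matrix"];k1=s["k1"];z=s["z_map"]
    v,u=np.mgrid[0:480,0:640]
    xd=(u-K[0,2])/K[0,0];yd=(v-K[1,2])/K[1,1]
    x,y=xd.copy(),yd.copy()
    for _ in range(10):
        f=1+k1*(x*x+y*y);x=xd/f;y=yd/f
    P=np.stack([x*z,y*z,z],-1)
    T=s["world_from_camera"] if T is None else T
    W=P@T[:3,:3].T+T[:3,3]
    W[z==0]=np.nan
    return W
def toolT(o):
    T=np.eye(4);T[:3,:3]=R.from_rotvec(o["tool_rot"]).as_matrix();T[:3,3]=o["position"];return T
E
python3 - <<'E'
from h import *
o=robot.observe();print(o)
for n in("scene","side"):
    s=robot.snapshot(n);np.savez(n+"0.npz",W=cloud(s),p=s["pixels"])
    cv2.imwrite(f"pics/{n}0.png",s["pixels"][:,:,::-1]);print(n,s["world_from_camera"].round(2).tolist())
E
```

```text
{'time_s': 0.0, 'joint_pos': array([-1.43219202,  0.3339187 ,  0.03987412,  1.466282  , -0.01341111,
        1.34330159, -0.05851123]), 'dq': array([-7.14221281e-04, -1.63666115e-03, -4.75266933e-04,  4.33036395e-04,
       -2.30204180e-04,  2.10119954e-05, -3.01687526e-04]), 'tau': array([ 7.32385979e-04, -6.56363511e+01,  1.33537497e+00, -4.03806746e+01,
       -5.98197919e-02,  4.47864854e-02,  1.89773355e-04]), 'position': array([0.15305341, 0.63135051, 0.2913489 ]), 'tool_rot': array([-3.72700278e-01, -3.11931086e+00,  2.57741351e-03]), 'wrist_force': array([ 0.13069866, -0.3213482 ,  0.19356545]), 'torque': array([-0.0364301 , -0.01635095,  0.01711646]), 'grip_force': 0.0, 'width': 0.08706371466010496}
scene [[-0.9, 0.26, -0.35, 0.96], [0.43, 0.55, -0.72, 0.8], [0.01, -0.8, -0.61, 0.83], [0.0, 0.0, 0.0, 1.0]]
side [[0.82, -0.4, 0.4, 0.07], [-0.57, -0.55, 0.61, -0.74], [-0.02, -0.73, -0.68, 0.93], [0.0, 0.0, 0.0, 1.0]]
```

View pics/scene0.png

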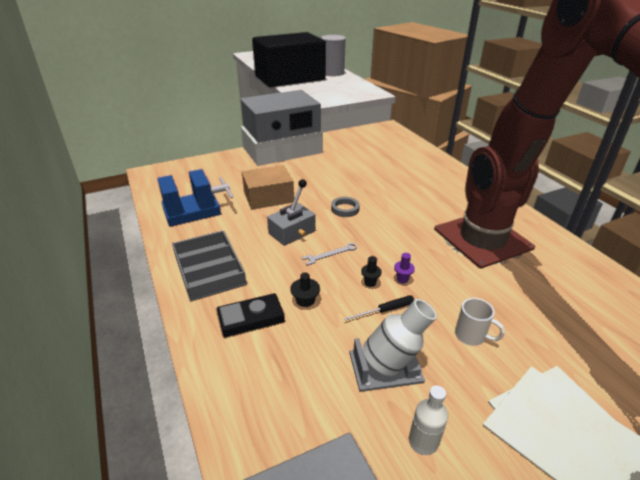

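View pics/side0.png

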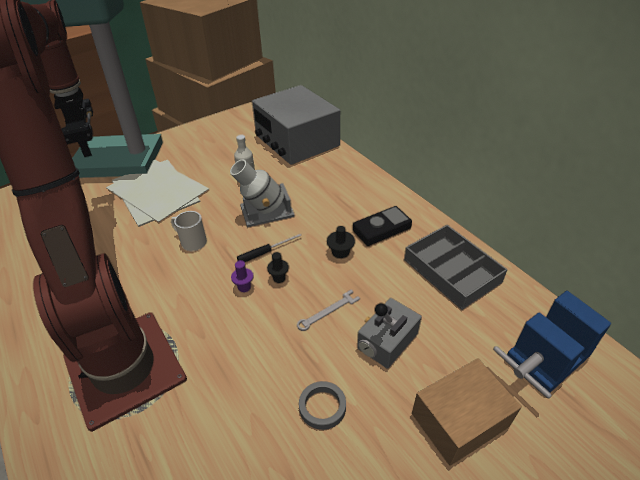

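Scene view: small plug at (371,271), purple look-alike at (404,268), big plug at (305,290), canister mouth at about (425,312), lever ball at (302,184). Side view: small plug at (278,268), purple at (242,277), canister mouth at (242,168), lever ball at (381,310), box at (390,330).

```bash
cat > m.py <<'E'
from h import *
from scipy.optimize import least_squares as LS
D={n:np.load(n+"0.npz") for n in("scene","side")}
def box(n,u0,u1,v0,v1): 
    W=D[n]["W"][v0:v1,u0:u1].reshape(-1,3);c=D[n]["p"][v0:v1,u0:u1].reshape(-1,3).astype(int)
    k=np.isfinite(W[:,0]);return W[k],c[k]
def circ(P,r):
    f=LS(lambda q:np.hypot(P[:,0]-q[0],P[:,1]-q[1])-r,P[:,:2].mean(0)+0,loss="soft_l1",f_scale=.002)
    return f.x.round(4),np.abs(f.fun).mean().round(4)
for nm,a,b in(("plug",("scene",355,388,250,295),("side",262,292,245,287)),("big",("scene",285,325,268,312),("side",322,358,220,265))):
  for w in(a,b):
    P,c=box(*w);dark=c.max(1)<75
    h=P[dark&(P[:,2]>.052)];print(nm,w[0],len(h),"top",P[dark][:,2].max().round(3),"handle c",circ(h[h[:,2]<.085],.013),h.mean(0).round(3))
# canister neck cylinder
best=[]
Ps=[]
for w in(("scene",340,440,295,390),("side",225,300,150,228)):
    P,c=box(*w);grey=(np.ptp(c,axis=1)<25)
    P=P[grey&(P[:,2]>.02)]
    print(w[0],len(P),P.min(0).round(3),P.max(0).round(3));Ps.append(P)
np.savez("can.npz",a=Ps[0],b=Ps[1])
# test box
for w in(("scene",260,325,170,245),("side",350,425,295,370)):
    P,c=box(*w)
    t=P[(abs(P[:,2]-.07)<.004)]
    r=cv2.minAreaRect(t[:,:2].astype(np.float32)*1000);print(w[0],"boxtop",len(t),t.mean(0).round(3),r)
    d=(c.max(1)<60)&(P[:,2]>.135);b=P[d]
    if len(b)>4:
        f=LS(lambda q:np.linalg.norm(b-q,axis=1)-.014,b.mean(0),loss="soft_l1",f_scale=.002);print("ball",len(b),f.x.round(4),b.max(0).round(3))
E
python3 m.py
```

```text
plug scene 124 top 0.094 handle c (array([0.4411, 0.0302]), np.float64(0.0013)) [0.446 0.038 0.075]
plug side 154 top 0.095 handle c (array([0.4443, 0.0281]), np.float64(0.0012)) [0.441 0.022 0.077]
big scene 141 top 0.094 handle c (array([0.6347, 0.0162]), np.float64(0.001)) [0.638 0.024 0.076]
big side 134 top 0.093 handle c (array([0.6381, 0.0138]), np.float64(0.0012)) [0.633 0.008 0.077]
scene 3902 [0.382 0.136 0.02 ] [0.634 0.48  0.199]
side 2298 [0.467 0.229 0.02 ] [0.792 0.52  0.199]
scene boxtop 540 [ 0.553 -0.302  0.071] ((547.10986328125, -352.52850341796875), (248.27427673339844, 145.16514587402344), 87.72750091552734)
ball 35 [ 0.5016 -0.3035  0.1712] [ 0.514 -0.287  0.181]
side boxtop 1378 [ 0.544 -0.3    0.071] ((549.6539306640625, -292.3926086425781), (132.75247192382812, 91.94734191894531), 14.75474739074707)
ball 130 [ 0.5044 -0.3032  0.1673] [ 0.521 -0.296  0.183]
```

```bash
cat > can.py <<'E'
from h import *
from scipy.optimize import least_squares as LS
D=np.load("can.npz")
def go(P,q0):
    def ax(q): return np.array([np.sin(q[4])*np.cos(q[3]),np.sin(q[4])*np.sin(q[3]),np.cos(q[4])])
    def coord(q):
        a=ax(q);d=P-q[:3];s=d@a;return s,np.linalg.norm(d-np.outer(s,a),axis=1)
    def res(q):
        s,r=coord(q)
        # distance to profile: neck outer/inner wall, rim, body
        dn=np.where((s<=0)&(s>-.045),np.abs(r-.029),np.hypot(r-.029,np.maximum(s,np.minimum(0,s+.045))))
        di=np.hypot(r-.0235,np.maximum(s,np.minimum(0,s+.05)))
        dr=np.hypot(s,np.maximum(0,np.abs(r-.02625)-.00275))
        db=np.hypot(r-.05,np.maximum(s+.075,np.minimum(0,s+.165)))
        return np.minimum.reduce([dn,di,dr,db,np.full(len(P),.008)])
    f=LS(res,q0,x_scale=[.01,.01,.01,.1,.1])
    return f.x,f.fun
for k in("a","b","both"):
    P=np.vstack([D["a"],D["b"]]) if k=="both" else D[k]
    c=P[P[:,2]>.18].mean(0); 
    P=P[np.linalg.norm(P-[c[0],c[1],.13],axis=1)<.15]
    best=None
    for az in np.arange(-3.1,3.1,.4):
        q,f=go(P,[c[0],c[1],.19,az,.52])
        if best is None or (f**2).sum()<(best[1]**2).sum(): best=(q,f)
    q,f=best;print(k,len(P),"mouth",q[:3].round(4),"az,tilt deg",np.degrees(q[3:]).round(2),"med",np.median(f).round(4),"in",(f<.004).mean().round(2))
E
python3 can.py
python3 - <<'E'
from h import *
o=robot.observe();print(R.from_rotvec(o["tool_rot"]).as_matrix().round(3))
E
```

```text
a 3615 mouth [0.4908 0.3165 0.1832] az,tilt deg [163.42  30.03] med 0.0014 in 0.7
b 1885 mouth [0.4937 0.3141 0.1844] az,tilt deg [163.66  29.74] med 0.0022 in 0.65
both 5492 mouth [0.4918 0.3153 0.1838] az,tilt deg [-196.53   29.86] med 0.002 in 0.68
[[-0.972  0.236 -0.   ]
 [ 0.236  0.972 -0.001]
 [-0.    -0.001 -1.   ]]
```

```bash
cat >> h.py <<'E'
def shift(*targets):
    o=robot.observe();T=toolT(o)
    print("t",round(o["time_s"],2),"pos",o["position"].round(4),"F",o["wrist_force"].round(1),"w",round(o["width"],4),"g",round(o["grip_force"],1),"yaw y-az",np.degrees(np.arctan2(T[1,1],T[0,1])).round(2))
    for t in targets: print(t,"->",(T[:3,:3].T@(np.array(t)-T[:3,3])*1000).round(1))
E
cat >> m.py <<'E'
for w in(("scene",392,418,250,287),("side",228,256,258,295)):
    P,c=box(*w);k=(c[:,2]>c[:,1]+40)&(P[:,2]>.052)&(P[:,2]<.085);print("purple",circ(P[k],.013))
E
python3 m.py|grep purple
python3 -c "
from h import *
shift([.35,.47,.29],[.4427,.0291,.24],[.4427,.0291,.126])"
```

```text
purple (array([0.3493, 0.057 ]), np.float64(0.001))
purple (array([0.3501, 0.0538]), np.float64(0.004))
t 0.1 pos [0.153  0.6314 0.2914] F [ 1.1 -0.7 -0.6] w 0.0872 g 0.0 yaw y-az 76.37
[0.35, 0.47, 0.29] -> [-229.4 -110.4    1.6]
[0.4427, 0.0291, 0.24] -> [-423.4 -517.    52.2]
[0.4427, 0.0291, 0.126] -> [-423.4 -516.8  166.2]
```

{"fn": "jog_arm", "kwargs": {"moves": [{"xyz":[-230,-110,0],"yaw":0},{"xyz":[-230,-110,0],"yaw":0},{"xyz":[-230,-110,0],"yaw":0},{"xyz":[-230,-110,0],"yaw":0},{"xyz":[-230,-110,0],"yaw":0},{"xyz":[-423,-517,20],"yaw":0.05},{"xyz":[-423,-517,20],"yaw":0.05},{"xyz":[-423,-517,20],"yaw":0.05},{"xyz":[-423,-517,20],"yaw":0.05},{"xyz":[-423,-517,20],"yaw":0.05},{"xyz":[-423,-517,20],"yaw":0.05},{"xyz":[-423,-517,20],"yaw":0.05}], "fingers": -1, "squeeze": 20}}

```text
time_s: 1.6
position: [0.4396, 0.0414, 0.2728]
tool_rot: [0.449, 3.109, 0.001]
wrist_force: [0.7, -0.8, -0.0]
width: 0.0868
grip_force: 0.0
```

```bash
python3 -c "
from h import *
shift([.4427,.0291,.22],[.4427,.0291,.126])"
```

```text
t 1.6 pos [0.4396 0.0414 0.2728] F [ 0.7 -0.8 -0. ] w 0.0868 g 0.0 yaw y-az 73.58
[0.4427, 0.0291, 0.22] -> [ -6.4 -10.9  52.8]
[0.4427, 0.0291, 0.126] -> [ -6.4 -11.  146.8]
```

{"fn": "jog_arm", "kwargs": {"moves": [{"xyz":[0,0,0],"yaw":0},{"xyz":[0,0,0],"yaw":0}]}}

```text
time_s: 1.85
position: [0.4395, 0.0435, 0.2728]
tool_rot: [-0.45, -3.109, -0.0]
wrist_force: [0.1, 0.1, 0.4]
width: 0.0868
grip_force: 0.0
```

```bash
cat > w.py <<'E'
from h import *
from scipy.optimize import least_squares as LS
o=robot.observe();s=robot.snapshot("wrist");T=toolT(o)@s["hand_eye"]
W=cloud(s,T);c=s["pixels"].astype(int)
k=np.isfinite(W[...,0])&(c.max(2)<75)&(np.hypot(W[...,0]-.4427,W[...,1]-.0291)<.045)
P=W[k];print(len(P),P[:,2].max())
top=P[P[:,2]>.08];print("top",len(top),cv2.minEnclosingCircle(top[:,:2].astype(np.float32)*1000))
col=P[(P[:,2]>.035)&(P[:,2]<.055)];print("collar",len(col),cv2.minEnclosingCircle(col[:,:2].astype(np.float32)*1000))
cv2.imwrite("pics/w0.png",s["pixels"][:,:,::-1])
shift([.4427,.0291,.126])
E
python3 w.py
```

```text
35817 0.325777262765939
top 34101 ((427.8479919433594, 31.952913284301758), 39.593727111816406)
collar 1538 ((440.10064697265625, 29.51092529296875), 28.01806640625)
t 1.9 pos [0.4395 0.0441 0.2728] F [ 0.5 -0.8  0.6] w 0.0869 g 0.0 yaw y-az 73.62
[0.4427, 0.0291, 0.126] -> [ -7.4 -13.5 146.8]
```

View pics/w0.png

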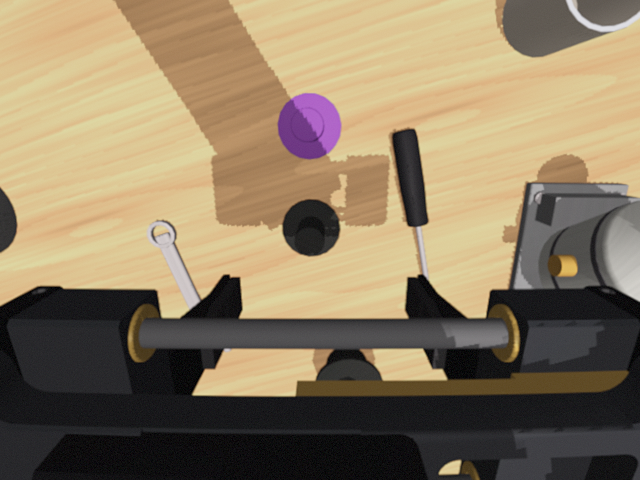

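Wrist view: small plug collar centred at (311,228), purple one at (310,125), screwdriver at (410,180), well clear of the fingers. The collar circle gives (0.440, 0.0295) with r 28 mm, as expected.

{"fn": "jog_arm", "kwargs": {"moves": [{"xyz":[-5,-14,50],"yaw":0},{"xyz":[-5,-14,95],"yaw":0},{"xyz":[-5,-14,120],"yaw":0},{"xyz":[-5,-14,147],"yaw":0},{"xyz":[-5,-14,147],"yaw":0},{"xyz":[-5,-14,147],"yaw":0}]}}

```text
time_s: 2.65
position: [0.4409, 0.0287, 0.1266]
tool_rot: [0.448, 3.109, 0.0]
wrist_force: [0.8, 0.7, 0.7]
width: 0.0871
grip_force: 0.0
```

{"fn": "jog_arm", "kwargs": {"moves": [{"xyz":[0,0,0],"yaw":0},{"xyz":[0,0,0],"yaw":0},{"xyz":[0,0,0],"yaw":0},{"xyz":[0,0,0],"yaw":0},{"xyz":[0,0,0],"yaw":0}], "fingers": 1, "squeeze": 20}}

```text
time_s: 3.28
position: [0.4405, 0.0278, 0.1259]
tool_rot: [-0.451, -3.109, -0.0]
wrist_force: [1.0, 0.3, 0.8]
width: 0.0449
grip_force: 0.0
```

```bash
python3 -c "
from h import *
shift([.4405,.0293,.126],[.4405,.0293,.3])"
```

```text
t 3.27 pos [0.4405 0.0278 0.1259] F [1.  0.3 0.8] w 0.0449 g 0.0 yaw y-az 73.51
[0.4405, 0.0293, 0.126] -> [ 0.4  1.4 -0.1]
[0.4405, 0.0293, 0.3] -> [   0.4    1.4 -174.1]
```

{"fn": "jog_arm", "kwargs": {"moves": [{"xyz":[0,1,0],"yaw":0},{"xyz":[0,1,0],"yaw":0},{"xyz":[0,1,0],"yaw":0},{"xyz":[0,1,0],"yaw":0},{"xyz":[0,1,0],"yaw":0}]}}

```text
time_s: 3.9
position: [0.4408, 0.0288, 0.1258]
tool_rot: [-0.45, -3.109, 0.0]
wrist_force: [1.1, 0.1, -0.4]
width: 0.0249
grip_force: 19.9
```

{"fn": "jog_arm", "kwargs": {"moves": [{"xyz":[0,0,-30],"yaw":0},{"xyz":[0,0,-80],"yaw":0},{"xyz":[0,0,-130],"yaw":0},{"xyz":[0,0,-165],"yaw":0},{"xyz":[0,0,-165],"yaw":0}]}}

```text
time_s: 4.53
position: [0.4419, 0.0289, 0.2932]
tool_rot: [0.45, 3.105, 0.004]
wrist_force: [0.4, 0.3, -2.4]
width: 0.0247
grip_force: 19.9
```

```bash
python3 -c "
from h import *
shift([.4908,.3156,.345],[.4908,.3156,.295])"
```

```text
t 4.53 pos [0.4419 0.0289 0.2932] F [ 0.4  0.3 -2.4] w 0.0247 g 19.9 yaw y-az 73.5
[0.4908, 0.3156, 0.345] -> [ 34.3 289.  -51.1]
[0.4908, 0.3156, 0.295] -> [ 34.5 288.8  -1.1]
```

{"fn": "jog_arm", "kwargs": {"moves": [{"xyz":[0,20,-50],"yaw":0},{"xyz":[5,50,-52],"yaw":0},{"xyz":[10,90,-52],"yaw":0},{"xyz":[15,135,-52],"yaw":0},{"xyz":[20,180,-52],"yaw":0},{"xyz":[25,220,-52],"yaw":0},{"xyz":[30,255,-52],"yaw":0},{"xyz":[34,280,-52],"yaw":0},{"xyz":[34,289,-52],"yaw":0},{"xyz":[34,289,-52],"yaw":0},{"xyz":[34,289,-52],"yaw":0}]}}

```text
time_s: 5.9
position: [0.4906, 0.314, 0.343]
tool_rot: [0.453, 3.109, -0.0]
wrist_force: [-0.2, 0.3, -1.6]
width: 0.0248
grip_force: 19.9
```

```bash
cat > v.py <<'E'
import sys
from h import *
for n in ("scene","side"):
    s=robot.snapshot(n);im=s["pixels"][:,:,::-1]
    c=im[240:400,330:490] if n=="scene" else im[90:240,190:340]
    c=cv2.resize(c,(400,400));globals()[n]=c
    np.savez(n+"1.npz",W=cloud(s),p=s["pixels"])
cv2.imwrite(f"pics/{sys.argv[1]}.png",np.hstack([scene,side]))
shift([.4908,.3156,.345],[.4908,.3156,.295])
E
python3 v.py a1
```

```text
t 6.0 pos [0.4905 0.3144 0.3432] F [-0.  -0.3 -1. ] w 0.0248 g 19.9 yaw y-az 73.42
[0.4908, 0.3156, 0.345] -> [ 0.1  1.3 -1.8]
[0.4908, 0.3156, 0.295] -> [ 0.1  1.3 48.2]
```

View pics/a1.png

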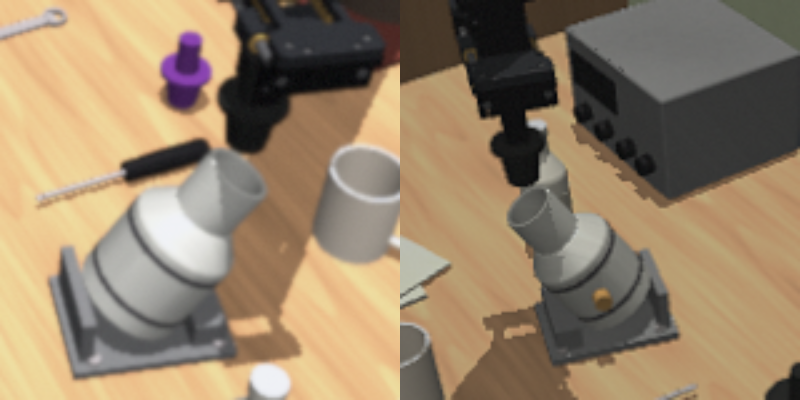

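The crops show the plug held upright above the mouth in both views (left: plug foot (245,145), mouth (237,175); right: foot (523,180), mouth (530,210)). I'm lowering it now.

{"fn": "jog_arm", "kwargs": {"moves": [{"xyz":[0,1,15],"yaw":0},{"xyz":[0,1,30],"yaw":0},{"xyz":[0,1,40],"yaw":0},{"xyz":[0,1,45],"yaw":0},{"xyz":[0,1,48],"yaw":0},{"xyz":[0,1,48],"yaw":0}], "squeeze": 12}}

```text
time_s: 6.75
position: [0.4906, 0.3165, 0.2949]
tool_rot: [0.451, 3.109, 0.0]
wrist_force: [0.2, -0.5, -1.0]
width: 0.0245
grip_force: 11.9
```

{"fn": "jog_arm", "kwargs": {"moves": [{"xyz":[4,0,3],"yaw":0},{"xyz":[8,0,5],"yaw":0},{"xyz":[12,0,6],"yaw":0},{"xyz":[15,0,7],"yaw":0},{"xyz":[15,0,7],"yaw":0}]}}

```text
time_s: 7.38
position: [0.4758, 0.321, 0.2878]
tool_rot: [-0.45, -3.109, -0.0]
wrist_force: [1.9, 0.5, 1.0]
width: 0.0253
grip_force: 12.0
```

{"fn": "jog_arm", "kwargs": {"moves": [{"xyz":[4,0,0],"yaw":0},{"xyz":[8,0,1],"yaw":0},{"xyz":[12,0,1],"yaw":0},{"xyz":[14,0,1],"yaw":0},{"xyz":[14,0,1],"yaw":0}]}}

```text
time_s: 8.0
position: [0.4625, 0.3247, 0.2866]
tool_rot: [-0.45, -3.109, 0.001]
wrist_force: [1.6, -0.1, -1.7]
width: 0.0248
grip_force: 12.0
```

```bash
python3 v.py a2
```

```text
t 8.1 pos [0.4626 0.3247 0.2867] F [ 1.6 -0.8 -1.3] w 0.0246 g 12.0 yaw y-az 73.51
[0.4908, 0.3156, 0.345] -> [-29.6  -0.7 -58.3]
[0.4908, 0.3156, 0.295] -> [-29.6  -0.7  -8.3]
```

View pics/a2.png

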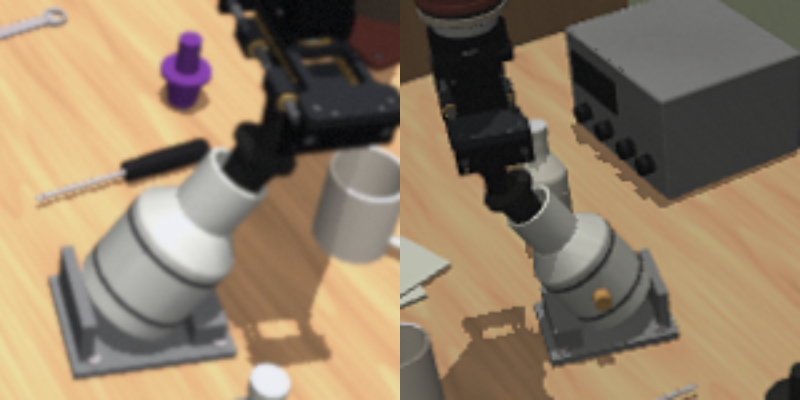

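The plug has pivoted to about the neck's angle and its foot is in the mouth (left crop (245,180), right crop (525,205)). Next I push it along the neck axis.

{"fn": "jog_arm", "kwargs": {"moves": [{"xyz":[-2,0,4],"yaw":0},{"xyz":[-4,0,7],"yaw":0},{"xyz":[-6,0,10],"yaw":0},{"xyz":[-7.5,0,13],"yaw":0},{"xyz":[-7.5,0,13],"yaw":0}]}}

```text
time_s: 8.72
position: [0.4703, 0.3224, 0.2736]
tool_rot: [0.451, 3.109, -0.0]
wrist_force: [3.1, 0.9, -0.1]
width: 0.0249
grip_force: 12.0
```

{"fn": "jog_arm", "kwargs": {"moves": [{"xyz":[-1,0,2],"yaw":0},{"xyz":[-2.5,0,4],"yaw":0},{"xyz":[-4,0,7],"yaw":0},{"xyz":[-4,0,7],"yaw":0}], "squeeze": 25}}

```text
time_s: 9.22
position: [0.4744, 0.3212, 0.267]
tool_rot: [0.451, 3.108, 0.001]
wrist_force: [3.3, -0.7, 2.9]
width: 0.0249
grip_force: 25.0
```

{"fn": "jog_arm", "kwargs": {"moves": [{"xyz":[0,0,0],"yaw":0},{"xyz":[-1,0,2],"yaw":0},{"xyz":[-2,0,3.5],"yaw":0},{"xyz":[-2,0,3.5],"yaw":0}], "squeeze": 50}}

```text
time_s: 9.72
position: [0.4755, 0.3211, 0.2648]
tool_rot: [-0.45, -3.109, -0.001]
wrist_force: [-3.1, -3.6, 16.3]
width: 0.0245
grip_force: 50.0
```

{"fn": "jog_arm", "kwargs": {"moves": [{"xyz":[-1,0,2],"yaw":0},{"xyz":[-2,0,3.5],"yaw":0},{"xyz":[-2,0,3.5],"yaw":0}]}}

```text
time_s: 10.1
position: [0.4758, 0.3212, 0.2634]
tool_rot: [-0.448, -3.106, -0.003]
wrist_force: [-17.5, -7.6, 36.6]
width: 0.0243
grip_force: 50.0
```

```bash
cat > v2.py <<'E'
import sys
from h import *
ims=[]
for n,(u,v) in {"scene":(427,308),"side":(243,170)}.items():
    s=robot.snapshot(n);W=cloud(s);c=s["pixels"].astype(int)
    ims.append(cv2.resize(s["pixels"][v-30:v+30,u-30:u+30,::-1],(400,400),interpolation=cv2.INTER_CUBIC))
    M=np.array([.4918,.3153,.1838]);az,t=np.radians([163.5,30]);a=np.array([np.sin(t)*np.cos(az),np.sin(t)*np.sin(az),np.cos(t)])
    d=W-M;ss=d@a;r=np.linalg.norm(d-ss[...,None]*a,axis=-1)
    k=np.isfinite(r)&(r<.034)&(c.max(2)<70)&(ss<.015)&(ss>-.03)
    g=np.isfinite(r)&(r<.034)&(c.min(2)>80)&(ss>-.03)&(ss<.02)
    print(n,"dark s pct",np.percentile(ss[k],[1,5,50,95,99]).round(4),"r",np.percentile(r[k],[5,50,95]).round(4),"grey",np.percentile(ss[g],[50,95,99]).round(4))
cv2.imwrite(f"pics/{sys.argv[1]}.png",np.hstack(ims))
shift()
E
python3 v2.py a3
```

```text
scene dark s pct [0.0021 0.0035 0.0073 0.0125 0.0141] r [0.0094 0.022  0.0306] grey [-0.0134  0.0008  0.0022]
side dark s pct [-0.0243 -0.0089  0.0063  0.0098  0.0137] r [0.0108 0.0238 0.0295] grey [-0.0139 -0.0002  0.0042]
t 10.2 pos [0.4757 0.3212 0.2634] F [-16.   -7.7  36.5] w 0.0242 g 50.0 yaw y-az 73.6
```

View pics/a3.png

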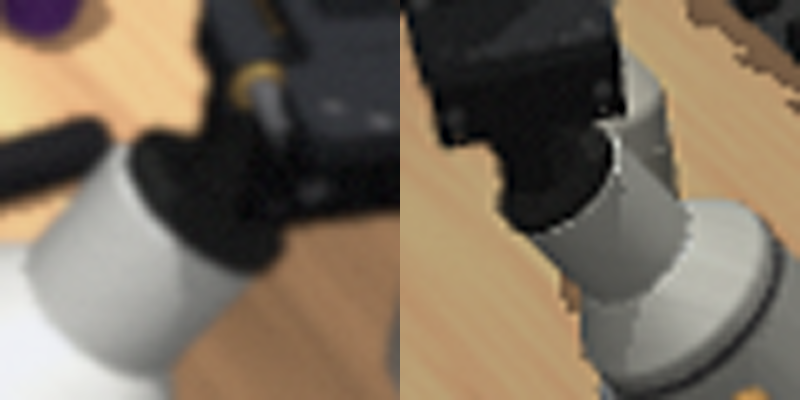

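Both crops show the collar on the rim (left crop (205,205), right crop (560,185)), with depth putting the collar top 7 mm above the mouth, which matches seated. I'll press once more to confirm.

{"fn": "jog_arm", "kwargs": {"moves": [{"xyz":[-1,0,2],"yaw":0},{"xyz":[-2,0,3.5],"yaw":0},{"xyz":[-2,0,3.5],"yaw":0}], "squeeze": 60}}

```text
time_s: 10.58
position: [0.4767, 0.3209, 0.2622]
tool_rot: [-0.446, -3.105, -0.005]
wrist_force: [-29.0, -12.6, 57.8]
width: 0.0237
grip_force: 60.0
```

{"fn": "jog_arm", "kwargs": {"moves": [{"xyz":[2,0,-3.5],"yaw":0},{"xyz":[3.5,0,-6],"yaw":0},{"xyz":[3.5,0,-6],"yaw":0}]}}

```text
time_s: 10.95
position: [0.4763, 0.3209, 0.263]
tool_rot: [0.451, 3.109, 0.001]
wrist_force: [1.6, -1.9, 10.4]
width: 0.0241
grip_force: 60.0
```

{"fn": "jog_arm", "kwargs": {"moves": [{"xyz":[0,0,0],"yaw":0},{"xyz":[0,0,0],"yaw":0},{"xyz":[0,0,0],"yaw":0},{"xyz":[0,0,0],"yaw":0}], "fingers": -1}}

```text
time_s: 11.45
position: [0.4759, 0.3208, 0.262]
tool_rot: [-0.45, -3.109, 0.001]
wrist_force: [0.2, 0.1, 0.7]
width: 0.0563
grip_force: 0.0
```

{"fn": "jog_arm", "kwargs": {"moves": [{"xyz":[15,0,-30],"yaw":0},{"xyz":[30,0,-60],"yaw":0},{"xyz":[45,0,-90],"yaw":0},{"xyz":[45,0,-90],"yaw":0}]}}

```text
time_s: 11.95
position: [0.4327, 0.3347, 0.3547]
tool_rot: [0.448, 3.108, 0.006]
wrist_force: [1.6, -0.1, -0.8]
width: 0.0861
grip_force: 0.0
```

```bash
python3 v2.py a4
```

```text
scene dark s pct [0.0031 0.0039 0.0075 0.0132 0.0144] r [0.0102 0.0213 0.03  ] grey [-0.0132  0.001   0.0077]
side dark s pct [-0.0226 -0.0066  0.0069  0.0116  0.0145] r [0.0109 0.0239 0.0294] grey [-0.0126 -0.0003  0.0049]
t 12.05 pos [0.433  0.3335 0.3521] F [-0.3  0.6  0.1] w 0.0866 g 0.0 yaw y-az 73.52
```

View pics/a4.png

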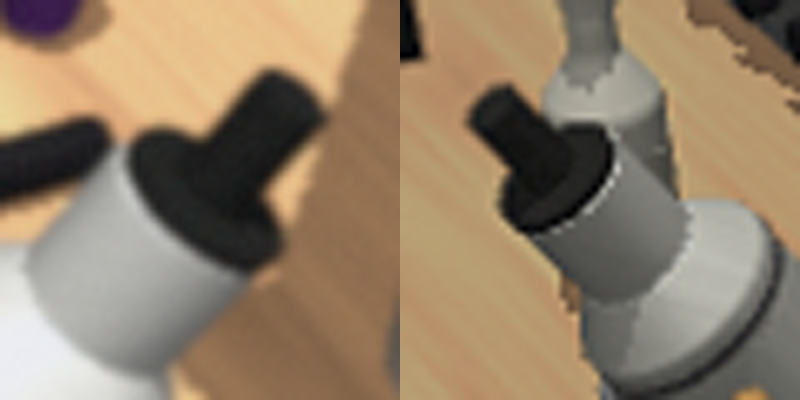

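```bash
python3 - <<'E'
from h import *
M=np.array([.4918,.3153,.1838]);az,t=np.radians([163.5,30]);a=np.array([np.sin(t)*np.cos(az),np.sin(t)*np.sin(az),np.cos(t)])
for n in("scene","side"):
    s=robot.snapshot(n);W=cloud(s);c=s["pixels"].astype(int)
    d=W-M;ss=d@a;r=np.linalg.norm(d-ss[...,None]*a,axis=-1)
    dk=np.isfinite(r)&(c.max(2)<70)
    P=W[dk&(r<.026)&(r>.016)&(ss<.014)&(ss>0)];m=P.mean(0);nv=np.linalg.svd(P-m)[2][2];nv*=np.sign(nv[2])
    H=dk&(r<.02)&(ss>.015)&(ss<.06)
    top=(ss[H]).max()
    h=W[H&(ss<.045)]
    print(n,len(P),"collar top at M axis",((m-M)@nv/(a@nv)).round(4),"tilt err deg",np.degrees(np.arccos(nv@a)).round(1),"handle top",np.percentile(ss[H],[90,97]).round(4),top.round(4),len(h))
# lever geometry: closed fingers behind ball
X=np.array([np.cos(np.radians(14.75)),np.sin(np.radians(14.75)),0]);B=np.array([.503,-.303,.168])
# contact TCP poses; tip z=.143
z=np.array([0,0,1])
shift([.45,.0,.33],*[list((B+X*dx+z*(.213-B[2])).round(4)) for dx in(-.06,-.03,.05,.085)])
E
```

```text
scene 104 collar top at M axis 0.0075 tilt err deg 2.4 handle top [0.0505 0.0514] 0.052 148
side 69 collar top at M axis 0.0071 tilt err deg 1.3 handle top [0.0505 0.0519] 0.0535 83
t 12.15 pos [0.433  0.3331 0.3513] F [-0.4 -0.9  0.2] w 0.0869 g 0.0 yaw y-az 73.48
[0.45, 0.0, 0.33] -> [-111.  -314.4   21.7]
[np.float64(0.445), np.float64(-0.3183), np.float64(0.213)] -> [-196.8 -620.8  139.1]
[np.float64(0.474), np.float64(-0.3106), np.float64(0.213)] -> [-222.4 -605.2  139.1]
[np.float64(0.5514), np.float64(-0.2903), np.float64(0.213)] -> [-290.8 -563.7  139. ]
[np.float64(0.5852), np.float64(-0.2814), np.float64(0.213)] -> [-320.7 -545.6  138.9]
```

The plug is seated: the collar top plane is 7.1–7.5 mm above the mouth and the handle end is at 50 mm, both as they should be. Now for the lever.

{"fn": "jog_arm", "kwargs": {"moves": [{"xyz":[-130,-309,10],"yaw":0},{"xyz":[-130,-309,10],"yaw":0},{"xyz":[-130,-309,10],"yaw":0},{"xyz":[-130,-309,10],"yaw":0},{"xyz":[-130,-309,10],"yaw":0},{"xyz":[-130,-309,10],"yaw":0},{"xyz":[-188,-626,40],"yaw":0},{"xyz":[-188,-626,40],"yaw":0},{"xyz":[-188,-626,40],"yaw":0},{"xyz":[-188,-626,40],"yaw":0},{"xyz":[-188,-626,40],"yaw":0},{"xyz":[-188,-626,40],"yaw":0}], "fingers": 1, "squeeze": 20}}

```text
time_s: 13.65
position: [0.4331, -0.3244, 0.3115]
tool_rot: [-0.461, -3.105, 0.005]
wrist_force: [0.9, 0.8, -0.1]
width: 0.0007
grip_force: 0.0
```

```bash
python3 -c "
from h import *
print(robot.observe()['joint_pos'].round(2))
shift([.435,-.321,.3])"
```

```text
[-0.44  0.15  1.11  1.74 -0.14  1.33  1.98]
t 13.65 pos [ 0.4331 -0.3244  0.3115] F [ 0.9  0.8 -0.1] w 0.0007 g 0.0 yaw y-az 73.12
[0.435, -0.321, 0.3] -> [-0.8  3.9 11.4]
```

{"fn": "jog_arm", "kwargs": {"moves": [{"xyz":[-1,4,0],"yaw":0.17},{"xyz":[-1,4,0],"yaw":0.34},{"xyz":[-1,4,0],"yaw":0.51},{"xyz":[-1,4,0],"yaw":0.68},{"xyz":[-1,4,0],"yaw":0.85},{"xyz":[-1,4,20],"yaw":1.02},{"xyz":[-1,4,60],"yaw":1.02},{"xyz":[-1,4,98],"yaw":1.02},{"xyz":[-1,4,98],"yaw":1.02},{"xyz":[-1,4,98],"yaw":1.02}]}}

```text
time_s: 14.9
position: [0.4376, -0.3173, 0.2154]
tool_rot: [1.912, 2.492, -0.001]
wrist_force: [0.8, 0.6, 0.9]
width: -0.0
grip_force: 0.0
```

```bash
cat > l.py <<'E'
from h import *
from scipy.optimize import least_squares as LS
for n in("scene","side"):
    s=robot.snapshot(n);W=cloud(s);c=s["pixels"].astype(int)
    k=np.isfinite(W[...,0])&(c.max(2)<60)&(W[...,2]>.145)&(W[...,2]<.2)&(np.hypot(W[...,0]-.549,W[...,1]+.2915)<.065)
    b=W[k]
    if len(b)>8:
        f=LS(lambda q:np.linalg.norm(b-q,axis=1)-.014,b.mean(0),loss="soft_l1",f_scale=.002);print(n,"ball",len(b),f.x.round(4))
print(robot.observe()['joint_pos'].round(2))
X=np.array([.967,.2546,0]);P=np.array([.549,-.2915,.213])
shift(*[list((P+u*X).round(4)) for u in(-.09,-.03,.005,.012,-.1)])
E
python3 l.py
```

```text
scene ball 36 [ 0.502  -0.3025  0.1663]
[-0.46  0.32  1.19  1.87 -0.33  1.17  1.12]
t 15.0 pos [ 0.4382 -0.3172  0.2159] F [-0.4 -0.3  0.1] w 0.0004 g 0.0 yaw y-az 15.05
[np.float64(0.462), np.float64(-0.3144), np.float64(0.213)] -> [-3.5 23.7  2.9]
[np.float64(0.52), np.float64(-0.2991), np.float64(0.213)] -> [-3.8 83.7  3. ]
[np.float64(0.5538), np.float64(-0.2902), np.float64(0.213)] -> [ -3.9 118.7   3.1]
[np.float64(0.5606), np.float64(-0.2884), np.float64(0.213)] -> [ -4.  125.7   3.1]
[np.float64(0.4523), np.float64(-0.317), np.float64(0.213)] -> [-3.5 13.7  2.9]
```

{"fn": "jog_arm", "kwargs": {"moves": [{"xyz":[-3.5,20,3],"yaw":0},{"xyz":[-3.5,32,3],"yaw":0},{"xyz":[-3.5,44,3],"yaw":0},{"xyz":[-3.5,56,3],"yaw":0},{"xyz":[-3.5,68,3],"yaw":0},{"xyz":[-3.5,80,3],"yaw":0},{"xyz":[-3.5,92,3],"yaw":0},{"xyz":[-3.5,104,3],"yaw":0},{"xyz":[-3.5,114,3],"yaw":0},{"xyz":[-3.5,120,3],"yaw":0},{"xyz":[-3.5,120,3],"yaw":0}]}}

```text
time_s: 16.38
position: [0.5547, -0.2886, 0.2112]
tool_rot: [-1.91, -2.494, 0.0]
wrist_force: [-0.7, 0.7, -0.9]
width: 0.0007
grip_force: 0.0
```

{"fn": "jog_arm", "kwargs": {"moves": [{"xyz":[0,4,0],"yaw":0},{"xyz":[0,7,0],"yaw":0},{"xyz":[0,7,0],"yaw":0}]}}

```text
time_s: 16.75
position: [0.5614, -0.2867, 0.2114]
tool_rot: [1.911, 2.494, 0.0]
wrist_force: [0.2, -0.3, 0.5]
width: 0.0006
grip_force: 0.0
```

```bash
python3 l.py
```

```text
scene ball 213 [ 0.574  -0.2764  0.1717]
side ball 49 [ 0.5606 -0.2866  0.1586]
[-0.36  0.53  1.05  1.65 -0.49  1.24  1.05]
t 16.85 pos [ 0.5611 -0.287   0.2114] F [ 1.1  0.5 -0.6] w 0.0004 g 0.0 yaw y-az 15.06
[np.float64(0.462), np.float64(-0.3144), np.float64(0.213)] -> [  -0.7 -102.8   -1.6]
[np.float64(0.52), np.float64(-0.2991), np.float64(0.213)] -> [ -1.  -42.8  -1.6]
[np.float64(0.5538), np.float64(-0.2902), np.float64(0.213)] -> [-1.2 -7.9 -1.6]
[np.float64(0.5606), np.float64(-0.2884), np.float64(0.213)] -> [-1.3 -0.9 -1.6]
[np.float64(0.4523), np.float64(-0.317), np.float64(0.213)] -> [  -0.7 -112.9   -1.6]
```

Next I retract back, then up, and check both results.

{"fn": "jog_arm", "kwargs": {"moves": [{"xyz":[0,-30,0],"yaw":0},{"xyz":[0,-70,-30],"yaw":0},{"xyz":[0,-110,-80],"yaw":0},{"xyz":[0,-110,-120],"yaw":0},{"xyz":[0,-110,-120],"yaw":0}]}}

```text
time_s: 17.48
position: [0.4553, -0.3166, 0.3341]
tool_rot: [1.909, 2.489, 0.004]
wrist_force: [-0.2, 0.7, -0.1]
width: 0.0004
grip_force: 0.0
```

```bash
python3 l.py; python3 - <<'E'
from h import *
s=robot.snapshot("side");cv2.imwrite("pics/f.png",s["pixels"][:,:,::-1])
E
python3 v2.py a5
```

```text
scene ball 64 [ 0.5946 -0.2795  0.1667]
side ball 108 [ 0.5975 -0.2789  0.1683]
[-0.54  0.24  1.27  1.69 -0.23  1.39  1.02]
t 17.57 pos [ 0.4551 -0.3152  0.3312] F [ 0.2  0.  -0.6] w 0.0005 g 0.0 yaw y-az 15.1
[np.float64(0.462), np.float64(-0.3144), np.float64(0.213)] -> [ -1.    6.8 118.2]
[np.float64(0.52), np.float64(-0.2991), np.float64(0.213)] -> [ -1.4  66.7 118.2]
[np.float64(0.5538), np.float64(-0.2902), np.float64(0.213)] -> [ -1.6 101.7 118.2]
[np.float64(0.5606), np.float64(-0.2884), np.float64(0.213)] -> [ -1.6 108.7 118.3]
[np.float64(0.4523), np.float64(-0.317), np.float64(0.213)] -> [ -1.   -3.3 118.2]
scene dark s pct [0.0026 0.004  0.0075 0.013  0.0146] r [0.0098 0.0216 0.0299] grey [-0.0129  0.0015  0.0081]
side dark s pct [0.001  0.0029 0.0069 0.0117 0.0147] r [0.011  0.0224 0.03  ] grey [-0.0132 -0.0002  0.007 ]
t 17.73 pos [ 0.4548 -0.315   0.3303] F [-0.5  0.2  0.2] w 0.0006 g 0.0 yaw y-az 15.09
```

View pics/f.png

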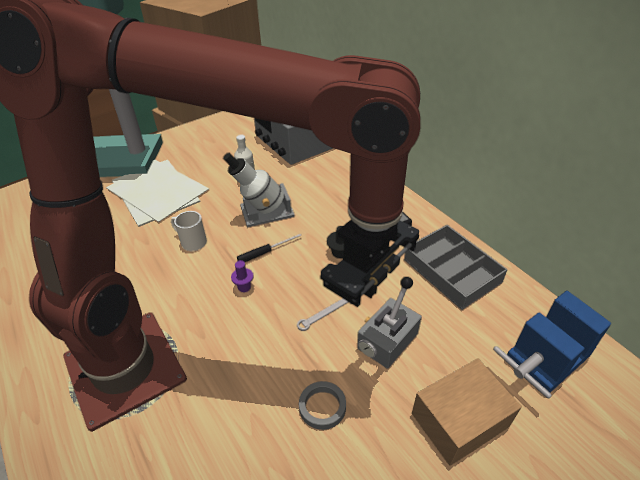

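The lever is on (ball at (406,282), 0.596 m ahead, +48 mm past the pivot). The plug is still seated at (236,160), and everything else is where it was.

```bash
python3 -c "
from station import robot
print(robot.sign_off())"
```

```text
the job is handed in; nothing more can be done
None
```

I pushed the smaller plug home with its collar flush on the neck rim, then flipped the lever fully to on; both held when I last checked, and the job is handed in at about 18 s.

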